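# Put three bolts back into the trays with their gauge slots

### The job

The three frame bolts have been put back into the wrong trays. Move each bolt into the tray whose gauge slot is as long as that bolt, laid lengthways on the middle of the liner strip (about half way along the tray), released and lying still; make room by first parking one bolt in the spare tray, which has no gauge slot. There must never be two bolts in one tray, and the stopwatch, tape roll and clear bottle standing around stay where they are.

Things in the scene. Friction and masses are not known exactly. Their poses are not given: they have to be found in the camera images.
- bolt_short: shortest of three steel hex bolts, 63 mm long overall: shank 12 mm thick, hex head at +y and hex nut at -y end, each 19 mm across flats, 8 mm thick, 47 mm of bare shank between. Lies level on head and nut, axis 9.5 mm above what it lies on. Origin: on its axis, half way along (centre of mass); y along the bolt. About 80 g. Starts roughly lengthways in a wrong tray.
- bolt_medium: middle one of three steel hex bolts, 93 mm long overall: shank 12 mm thick, hex head at +y and hex nut at -y end, each 19 mm across flats, 8 mm thick, 77 mm of bare shank between. Lies level on head and nut, axis 9.5 mm above what it lies on. Origin: on its axis, half way along (centre of mass); y along the bolt. About 110 g. Starts roughly lengthways in a wrong tray.
- bolt_long: longest of three steel hex bolts, 123 mm long overall: shank 12 mm thick, hex head at +y and hex nut at -y end, each 19 mm across flats, 8 mm thick, 107 mm of bare shank between. Lies level on head and nut, axis 9.5 mm above what it lies on. Origin: on its axis, half way along (centre of mass); y along the bolt. About 140 g. Starts roughly lengthways in a wrong tray.
- tray_short: grey tray fixed to the bench: compartment 80 (x) by 156 mm (y) inside, floor 4 mm above the bench, rim 4 mm thick, 12 mm above the bench; dark liner strip 36 mm wide along y in the middle. On its +x side a metal gauge ledge 34 mm wide, 12 mm high, with a dark slot 22 mm wide, 66 mm long along y, made for the 63 mm bolt. Origin: bench level, under the middle of the compartment; z up.
- tray_medium: grey tray fixed to the bench: compartment 80 (x) by 156 mm (y) inside, floor 4 mm above the bench, rim 4 mm thick, 12 mm above the bench; dark liner strip 36 mm wide along y in the middle. On its +x side a metal gauge ledge 34 mm wide, 12 mm high, with a dark slot 22 mm wide, 96 mm long along y, made for the 93 mm bolt. Origin: bench level, under the middle of the compartment; z up.
- tray_long: grey tray fixed to the bench: compartment 80 (x) by 156 mm (y) inside, floor 4 mm above the bench, rim 4 mm thick, 12 mm above the bench; dark liner strip 36 mm wide along y in the middle. On its +x side a metal gauge ledge 34 mm wide, 12 mm high, with a dark slot 22 mm wide, 126 mm long along y, made for the 123 mm bolt. Origin: bench level, under the middle of the compartment; z up.
- tray_spare: grey tray fixed to the bench: compartment 80 (x) by 156 mm (y) inside, floor 4 mm above the bench, rim 4 mm thick, 12 mm above the bench; dark liner strip 36 mm wide along y in the middle. Spare: no gauge ledge; empty at the start. Origin: bench level, under the middle of the compartment; z up.
- stopwatch: bystander: black digital stopwatch lying face up, 73 x 62 x 18 mm; origin: centre of its underside. Not to be moved.
- tape_roll: bystander: roll of pale tape lying flat, 68 mm across, 24 mm high; origin: centre of its underside. Not to be moved.
- bottle: bystander: clear glass-stoppered bottle, 60 mm across, 125 mm high; origin: centre of its underside. Not to be moved.

How it is judged (in metres and radians):
On the way:
1. one bolt lies released in the spare tray (((x of bolt_short in the frame of tray_spare between -0.036 and 0.036 m and y of bolt_short in the frame of tray_spare between -0.072 and 0.072 m and z of bolt_short in the frame of tray_spare between 0.005 and 0.018 m and contact force between the fingers and bolt_short below 0.2 N and linear speed of bolt_short below 0.02 m/s) or (x of bolt_medium in the frame of tray_spare between -0.036 and 0.036 m and y of bolt_medium in the frame of tray_spare between -0.072 and 0.072 m and z of bolt_medium in the frame of tray_spare between 0.005 and 0.018 m and contact force between the fingers and bolt_medium below 0.2 N and linear speed of bolt_medium below 0.02 m/s) or (x of bolt_long in the frame of tray_spare between -0.036 and 0.036 m and y of bolt_long in the frame of tray_spare between -0.072 and 0.072 m and z of bolt_long in the frame of tray_spare between 0.005 and 0.018 m and contact force between the fingers and bolt_long below 0.2 N and linear speed of bolt_long below 0.02 m/s))), for 0.2 s.
At the end, for the whole second after the job is handed in: Each bolt lies flat on the floor of the tray with its own slot length, its middle within 15 mm of the middle of the tray along and across, within 0.3 rad of lengthways (head either way), released and at rest; so the spare tray is empty again (x of bolt_short in the frame of tray_short between -0.015 and 0.015 m and y of bolt_short in the frame of tray_short between -0.015 and 0.015 m and z of bolt_short in the frame of tray_short between 0.005 and 0.018 m and contact force between the fingers and bolt_short below 0.2 N and linear speed of each of bolt_short, bolt_medium, bolt_long below 0.02 m/s and angle between the y axis of bolt_short and the y axis of tray_short, either way round below 0.3 rad and x of bolt_medium in the frame of tray_medium between -0.015 and 0.015 m and y of bolt_medium in the frame of tray_medium between -0.015 and 0.015 m and z of bolt_medium in the frame of tray_medium between 0.005 and 0.018 m and contact force between the fingers and bolt_medium below 0.2 N and angle between the y axis of bolt_medium and the y axis of tray_medium, either way round below 0.3 rad and x of bolt_long in the frame of tray_long between -0.015 and 0.015 m and y of bolt_long in the frame of tray_long between -0.015 and 0.015 m and z of bolt_long in the frame of tray_long between 0.005 and 0.018 m and contact force between the fingers and bolt_long below 0.2 N and angle between the y axis of bolt_long and the y axis of tray_long, either way round below 0.3 rad); the robot touches nothing.
It fails at once if two bolts lie in the same tray (their middles less than 100 mm apart, both down) ((horizontal distance between bolt_short and bolt_medium below 0.1 m and height (world z) of each of bolt_short, bolt_medium below 0.018 m) or (horizontal distance between bolt_short and bolt_long below 0.1 m and height (world z) of each of bolt_short, bolt_long below 0.018 m) or (horizontal distance between bolt_medium and bolt_long below 0.1 m and height (world z) of each of bolt_medium, bolt_long below 0.018 m)).
It fails at once if the stopwatch, the tape roll or the clear bottle is shifted by more than 25 mm (distance of any of stopwatch, tape_roll, bottle from where it was at the start of the episode above 0.025 m).
It also fails if it takes over 86 s, if anything falls off the work surface, if the arm or the gripper's body presses on something with over 40 N, if the wrist force passes 120 N, or if a joint passes its speed limit or range.

### The arm

A 6-joint arm with a two-finger parallel gripper is mounted at the origin on a cart in front of the work surface, level with it; the furniture and walls round the work are solid. World frame = base frame: x ahead of the robot, y to its left, z up, the work surface at z = 0. Lengths are in m, angles in degrees, forces in N, time in s.
With the tool pointing down it reaches from about 0.3 to 0.75 m from the base axis. Payload 8.5 kg.
Tool frame: the origin (TCP) lies at the very end of the fingers, on their centre line; the grasp point (between the pads) lies 19 mm behind it; y points along the fingers, z is the direction in which the jaws open and shut, and the axes are right-handed (so a half turn about y gives the same grasp; the last joint's range is limited). The gripper opens to 85 mm and grips with 20 to 120 N. Pads are 22 mm wide; open, the fingers measure 114 mm over their backs; the gripper's body (76 mm by 85 mm) begins 54 mm behind the grasp point. The pads swing forward as they close: fully open they stand 13 mm farther back than shut.
Start: joints at [55.044, 21.807, 74.336, -0, 83.858, -12.336], TCP at [0.212, 0.508, 0.231] pointing down, gripper open.
Joint ranges: [-178.18, 178.18], [-50.72, 133.34], [12.68, 142.11], [-81.47, 261.47], [9.98, 163.14], [-165.26, 165.26]. Speed limits (degrees/s): [136.94, 136.94, 180, 180, 180, 180].

### API

Orientations are given as a 3x3 rotation matrix whose columns are the frame's x, y, z axes.
In Python, from rig import env gives the robot as it stands. The module is installed in compiled form; this text tells all that it offers.
- The arm moves only by the tool servo_tool, never from a script. Its argument "rows" is one flat list of numbers, 7 for each row, row after row: the opening, from 0 (shut) to 1 (fully open), then the shift along the world's x, y, z in m, then the turn, a rotation vector about the world's x, y, z in degrees. A call has 1 to 10 rows; each row shifts and turns the commanded pose from where the row before left it; what a row does not reach is not made up. A row lasts 1/12 s, in which the tool goes at most 41.7 mm and 7.16 degrees, less where a joint would pass 70% of its speed; a pose out of reach is approached as far as the arm can. A call with a gripper value outside its range is refused whole. The fingers move at their own pace and stop on an object; "force" is the grip in N (left out, the last holds). Time passes only in rows, so rows that do not move let the fingers close. It gives the time, the measured TCP pose, the force and the opening at its end, in the units of the state.
- env.observe(): the state, without advancing time (a new reading comes with each control period).
- env.get_image(name): name is "scene" or "top" or "wrist"; returns the picture (384x512x3 uint8, red, green, blue); there is no depth.
- env.camera_model(name): a dict with "camera_matrix" (3x3 intrinsics, pixels), "k1" (the pictures are not rectified: a ray, as slopes to the right and down, at radius r is drawn at 1 + k1 r^2 times it, then the intrinsics apply), "R" (3x3) and "t" (3): a world point X has camera coordinates R X + t; the wrist camera has in their place "mount" (4x4, takes a point from camera to tool coordinates, whose origin is the TCP and whose axes are the tool frame's). Camera axes: x right, y down, z forward; pixel columns grow to the right and rows downward; lengths in m; the calibration is good to about 2 mm. A picture is of the moment at which its call begins: read the wrist's pose just before it. camera_model takes no time and is no camera call.
- env.close_job(): hands the job in, once; it reports no verdict.
The state is a dict: "time_s": time; "q": joint angles; "qvel": joint speeds; "joint_efforts": joint torques, N m; "position": TCP position; "tool_rot": TCP orientation; "ft_force": force on the tool from outside, world axes, zero at the start; "wrist_torque": the same for the moment, N m; "grip_width": finger opening in m.
Only numpy, scipy, OpenCV 4.12 (cv2) and the standard library are available. Lean on these libraries where they do the work, as an engineer would, in place of code of your own. Each camera call takes 0.05 s, during which the arm holds its last target.

## Working session

There is one attempt and no reset: what is moved stays moved. The work goes in short steps, Python scripts to look and compute and a tool call to move; the robot and the scene stay as the last step left them, time stands still between calls to the robot, and variables do not carry over. Pictures are saved under pics/ and viewed, and the job is handed in when it is done.

Besides the shell and the picture viewer there is one more tool, called in YAML: its name, and indented under it one key for each argument. servo_tool: Moves the arm, as the interface text tells. Its arguments: {"type":"object","properties":{"rows":{"type":"array","items":{"type":"number"}},"force":{"type":"number"}},"required":["rows"]}

```bash
mkdir -p pics; python3 - <<'E'
from rig import env
import cv2,numpy as np
s=env.observe();print(s)
for n in("top","scene"):
    im=env.get_image(n);cv2.imwrite(f"pics/{n}0.png",im[:,:,::-1]);m=env.camera_model(n);print(n,m)
print(env.camera_model("wrist"))
E
```

```text
{'time_s': 0.0, 'q': array([ 5.50438100e+01,  2.18410773e+01,  7.43843586e+01, -5.07516876e-04,
        8.38591783e+01, -1.23376377e+01]), 'qvel': array([ 0.0752381 , -0.04868755,  0.03389307,  0.07241547, -0.00480224,
        0.17315654]), 'joint_efforts': array([-5.77328683e-04, -4.48454797e+01, -2.31276101e+01, -2.75641014e-04,
        4.70788757e-03, -2.44220166e-05]), 'position': array([0.21137454, 0.50744099, 0.2307133 ]), 'tool_rot': array([[ 9.23085972e-01, -8.38911550e-04,  3.84592751e-01],
       [-3.84593544e-01, -1.21541311e-03,  9.23085223e-01],
       [-3.06947782e-04, -9.99998909e-01, -1.44457076e-03]]), 'ft_force': array([0.00983743, 0.33964803, 0.29090913]), 'wrist_torque': array([-0.00984612, -0.04039553, -0.04149757]), 'grip_width': 0.08523729869212883}
top {'camera_matrix': array([[464.27699645,   0.        , 252.75806059],
       [  0.        , 464.27699645, 187.3755397 ],
       [  0.        ,   0.        ,   1.        ]]), 'k1': -0.18065436796395914, 'R': array([[-0.01393755, -0.99965543,  0.02224326],
       [-0.99237977,  0.01110558, -0.12271535],
       [ 0.
[... 355 characters left out ...]
    [-0.44022033, -0.27312444, -0.85534151],
       [ 0.71142115,  0.47508861, -0.51785206]]), 't': array([-0.34565758,  0.30024182,  1.00582464])}
{'camera_matrix': array([[286.1975591 ,   0.        , 257.7930961 ],
       [  0.        , 286.1975591 , 191.75216146],
       [  0.        ,   0.        ,   1.        ]]), 'k1': -0.049849452268170336, 'mount': array([[ 9.32678426e-04,  9.60461711e-01,  2.78410545e-01,
        -7.02007321e-02],
       [ 1.51991750e-03, -2.78411706e-01,  9.60460625e-01,
        -1.43043845e-01],
       [ 9.99998410e-01, -4.72639845e-04, -1.71949115e-03,
        -2.60960540e-04],
       [ 0.00000000e+00,  0.00000000e+00,  0.00000000e+00,
         1.00000000e+00]])}
```

View pics/top0.png

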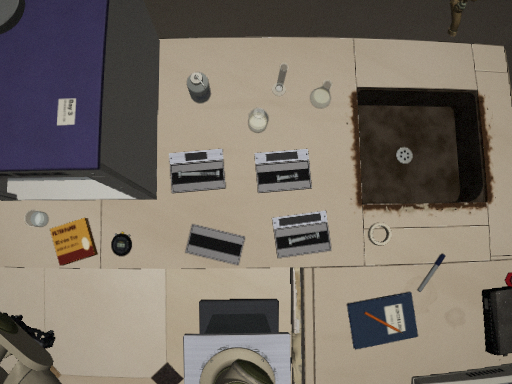

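View pics/scene0.png

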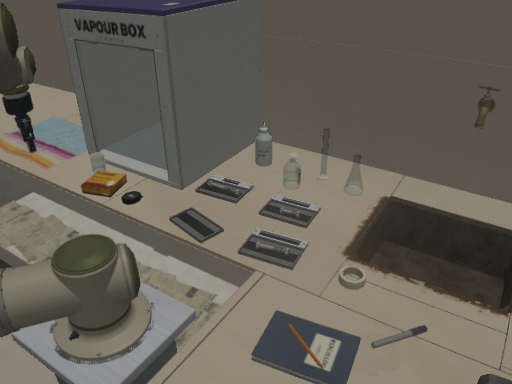

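```bash
python3 -c "
import cv2
im=cv2.imread('pics/top0.png')
a=im[60:300,40:240];cv2.imwrite('pics/top0L.png',cv2.resize(a,None,fx=2.5,fy=2.5,interpolation=2)[:600])
a=im[60:300,230:430];cv2.imwrite('pics/top0R.png',cv2.resize(a,None,fx=2.5,fy=2.5,interpolation=2)[:600])
"
```

```text
(no output)
```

View enlargements.

```bash
python3 -c "
import cv2
im=cv2.imread('pics/top0.png')
a=im[140:275,160:340];cv2.imwrite('pics/top0Z.png',cv2.resize(a,None,fx=4.4,fy=4.4,interpolation=2))
"
cat >h.py <<'E'
import numpy as np,cv2
from rig import env
def cam(n,s=None):
    m=env.camera_model(n);K=np.array(m['camera_matrix']);k=m['k1']
    if n=='wrist':
        T=np.array(m['mount']);Rt=np.array(s['tool_rot']);p=np.array(s['position'])
        Rc=Rt@T[:3,:3];c=Rt@T[:3,3]+p
        return K,k,Rc.T,-Rc.T@c
    return K,k,np.array(m['R']),np.array(m['t'])
def proj(C,X):
    K,k,R,t=C;X=np.atleast_2d(X)
    return cv2.projectPoints(X.astype(float),cv2.Rodrigues(R)[0],t,K,np.array([k,0,0,0.]))[0][:,0]
def unproj(C,uv,z):
    K,k,R,t=C
    x=cv2.undistortPoints(np.array(uv,float).reshape(-1,1,2),K,np.array([k,0,0,0.]))[:,0]
    d=np.c_[x,np.ones(len(x))]@R;c=-R.T@t
    return c+d*((z-c[2])/d[:,2])[:,None]
E
```

```text
(no output)
```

View pics/top0Z.png

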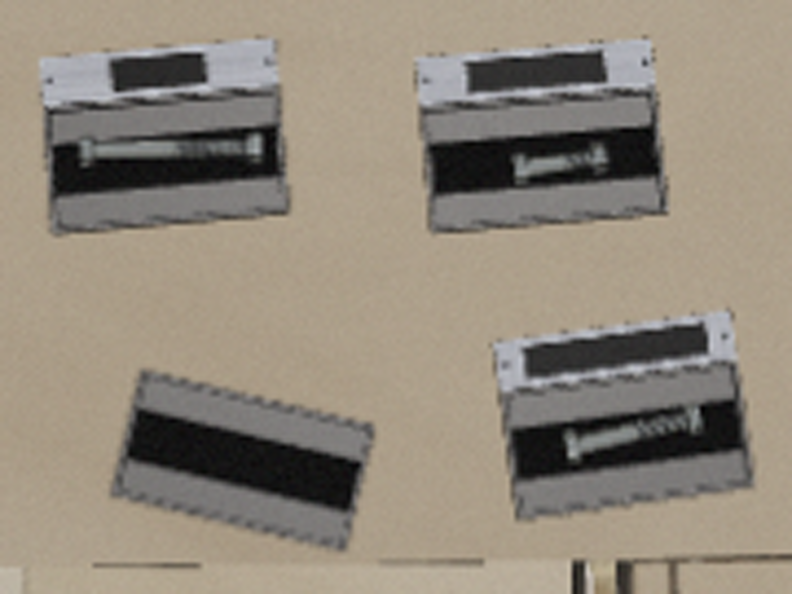

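```bash
cat >fit.py <<'E'
from h import *
from scipy.optimize import least_squares
C=cam('top')
def uz(p): return (np.array(p,float)+.5)/4.4-.5+[160,140]
# order: near-left, near-right, far-left, far-right  (left=+y)
sg=np.array([[-1,1],[-1,-1],[1,1],[1,-1]])
D={'short':([(55,234),(289,213),(48,107),(282,90)],[(54,195),(284,179),(52,145),(279,126)]),
'medium':([(432,234),(666,212),(420,107),(655,90)],[(434,195),(661,176),(430,145),(655,125)]),
'long':([(518,520),(752,487),(500,392),(735,360)],[(519,478),(748,448),(511,433),(740,400)]),
'spare':([(112,494),(345,550),(142,370),(374,427)],[(125,456),(348,511),(137,408),(360,464)])}
B={'long':[(80,151),(262,148)],'short':[(515,168),(606,158)],'medium':[(567,445),(700,418)]}
if __name__=='__main__':
  im=cv2.imread('pics/top0.png')[140:275,160:340];im=cv2.resize(im,None,fx=4.4,fy=4.4,interpolation=2)
  for n,(r,l) in D.items():
    obs=np.r_[uz(r),uz(l)]
    P=np.r_[np.c_[sg*[.044,.082],np.full(4,.012)],np.c_[sg*[.018,.078],np.full(4,.004)]]
    def pr(v):
        c,s=np.cos(v[2]),np.sin(v[2]);Rz=np.array([[c,-s,0],[s,c,0],[0,0,1]])
        return proj(C,P@Rz.T+[v[0],v[1],0])
    g=unproj(C,obs[:4].mean(0),.012)[0]
    f=least_squares(lambda v:(pr(v)-obs).ravel(),[g[0],g[1],0])
    print(n,f.x[:2].round(4),np.degrees(f.x[2]).round(1),'rms px',np.sqrt(np.mean(f.fun**2)).round(2))
    for q in pr(f.x): cv2.circle(im,tuple(int(a) for a in (q-[160,140]+.5)*4.4),2,(0,0,255),-1)
  for n,e in B.items():
    W=unproj(C,uz(e),.0135);d=W[0]-W[1]
    print('bolt',n,W.mean(0).round(4),'len',np.linalg.norm(d).round(4),'yaw',np.degrees(np.arctan2(-d[0],d[1])).round(1))
  cv2.imwrite('pics/fit0.png',im)
  # bystanders
  for nm,uv in dict(stopw=(121,244),tape=(380,234),bottle_base=(259,128),bottle_mid=(258,120),box=(157,198),cyl=(37,218),white=(199,98)).items(): print(nm,unproj(C,[uv],0.0)[0].round(3))
E
python3 fit.py
```

```text
short [0.6255 0.1119] 3.8 rms px 0.41
medium [ 0.6231 -0.1475] 4.2 rms px 0.37
long [ 0.4304 -0.2008] 6.8 rms px 0.6
spare [0.4205 0.0614] -14.3 rms px 0.4
bolt long [0.6326 0.1092 0.0135] len 0.1251 yaw 0.3
bolt short [ 0.6203 -0.158   0.0135] len 0.0632 yaw 5.7
bolt medium [ 0.4359 -0.2038  0.0135] len 0.0928 yaw 10.3
stopw [0.423 0.346 0.   ]
tape [ 0.442 -0.442  0.   ]
bottle_base [ 0.775 -0.076  0.   ]
bottle_mid [ 0.801 -0.074  0.   ]
box [0.561 0.237 0.   ]
cyl [0.502 0.618 0.   ]
white [0.874 0.11  0.   ]
```

View pics/fit0.png

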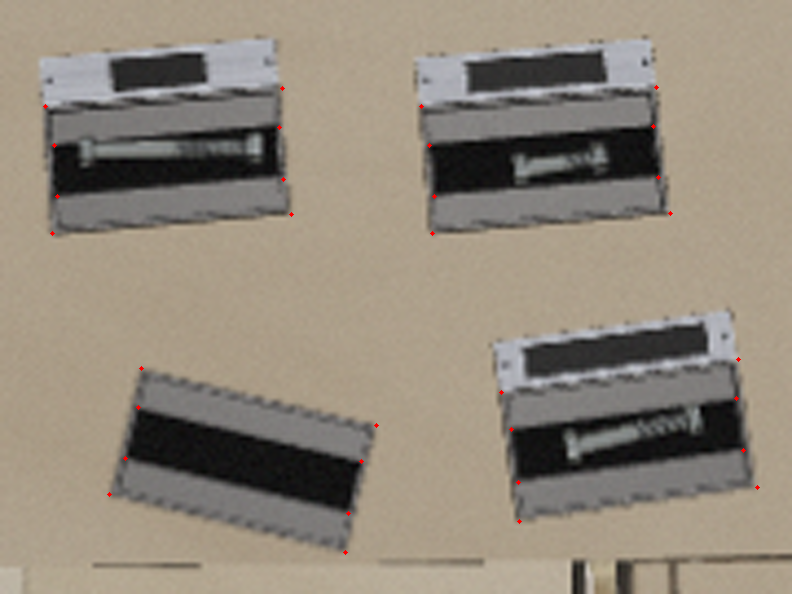

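servo_tool:
  rows: [0.4, 0.0112, -0.0356, -0.004, 0, 0, -2.9, 0.4, 0.0112, -0.0356, -0.004, 0, 0, -2.9, 0.4, 0.0112, -0.0356, -0.004, 0, 0, -2.9, 0.4, 0.0112, -0.0356, -0.004, 0, 0, -2.9, 0.4, 0.0112, -0.0356, -0.004, 0, 0, -2.9, 0.4, 0.0112, -0.0356, -0.004, 0, 0, -2.9, 0.4, 0.0112, -0.0356, -0.004, 0, 0, -2.9, 0.4, 0.0112, -0.0356, -0.004, 0, 0, -2.9, 0.4, 0.0112, -0.0356, -0.004, 0, 0, -2.9, 0.4, 0.0112, -0.0356, -0.004, 0, 0, -2.9]
  force: 50

```text
time_s: 0.93
position: [0.3234, 0.15, 0.1911]
tool_rot: [[0.619, 0.0, 0.785], [-0.785, -0.0, 0.619], [0.0, -1.0, 0.0]]
ft_force: [1.0, 0.5, -0.4]
grip_width: 0.0343
```

servo_tool:
  rows: [0.4, 0.0112, -0.0356, -0.005, 0, 0, -2.8, 0.4, 0.0112, -0.0356, -0.005, 0, 0, -2.8, 0.4, 0.0112, -0.0356, -0.005, 0, 0, -2.8, 0.4, 0.0112, -0.0356, -0.005, 0, 0, -2.8, 0.4, 0.0112, -0.0356, -0.005, 0, 0, -2.8, 0.4, 0.0112, -0.0356, -0.005, 0, 0, -2.8, 0.4, 0.0112, -0.0356, -0.005, 0, 0, -2.8, 0.4, 0.0112, -0.0356, -0.005, 0, 0, -2.8, 0.4, 0.0112, -0.0356, -0.005, 0, 0, -2.8, 0.4, 0.0112, -0.0356, -0.005, 0, 0, -2.8]

```text
time_s: 1.77
position: [0.4356, -0.2062, 0.1408]
tool_rot: [[0.177, -0.0, 0.984], [-0.984, 0.0, 0.177], [-0.001, -1.0, -0.0]]
ft_force: [1.5, 0.2, -0.0]
grip_width: 0.0342
```

servo_tool:
  rows: [0.4, 0, 0, 0, 0, 0, 0, 0.4, 0, 0, 0, 0, 0, 0, 0.4, 0, 0, 0, 0, 0, 0]

```text
time_s: 2.02
position: [0.4351, -0.2037, 0.141]
tool_rot: [[0.18, -0.001, 0.984], [-0.984, 0.001, 0.18], [-0.001, -1.0, -0.001]]
ft_force: [-0.0, 0.4, 0.1]
grip_width: 0.0343
```

Accurate tracking. Check with the wrist camera.

```bash
python3 - <<'E'
from h import *
s=env.observe();im=env.get_image('wrist')[:,:,::-1].copy()
C=cam('wrist',s)
p=s['position']
c=proj(C,np.array([[.4359,-.2038,.0135],[p[0],p[1],.0135]]))
print(c)
cv2.imwrite('pics/w1.png',cv2.resize(im,None,fx=1.5,fy=1.5,interpolation=2))
E
```

```text
[[258.74738369 183.67422877]
 [257.91845373 183.45657865]]
```

View pics/w1.png

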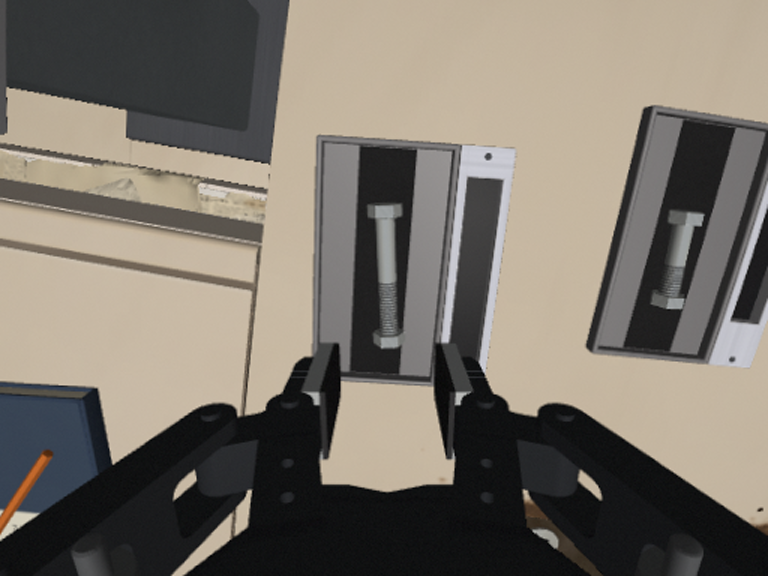

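servo_tool:
  rows: [0.4, 0.0005, 0, -0.03, 0, 0, 0, 0.4, 0, 0, -0.03, 0, 0, 0, 0.4, 0, 0, -0.03, 0, 0, 0, 0.4, 0, 0, -0.025, 0, 0, 0, 0.4, 0, 0, -0.013, 0, 0, 0, 0.4, 0, 0, -0.006, 0, 0, 0, 0.4, 0, 0, 0, 0, 0, 0]
  force: 50

```text
time_s: 2.65
position: [0.4357, -0.2032, 0.0069]
tool_rot: [[0.182, -0.001, 0.983], [-0.983, 0.001, 0.182], [-0.001, -1.0, -0.001]]
ft_force: [-0.8, 0.5, -0.1]
grip_width: 0.0341
```

servo_tool:
  rows: [0, 0, 0, 0, 0, 0, 0, 0, 0, 0, 0, 0, 0, 0, 0, 0, 0, 0, 0, 0, 0, 0, 0, 0, 0, 0, 0, 0, 0, 0, 0, 0, 0, 0, 0, 0, 0, 0, 0, 0, 0, 0]

```text
time_s: 3.15
position: [0.4365, -0.2044, 0.0085]
tool_rot: [[0.18, 0.002, 0.984], [-0.984, -0.001, 0.18], [0.001, -1.0, 0.002]]
ft_force: [-0.6, 2.1, 7.8]
grip_width: 0.0098
```

servo_tool:
  rows: [0, 0, 0, 0.01, 0, 0, 0, 0, 0, 0, 0.02, 0, 0, 0, 0, 0, 0, 0.03, 0, 0, 0, 0, 0, 0, 0.03, 0, 0, 0, 0, 0, 0, 0, 0, 0, 0]

```text
time_s: 3.57
position: [0.438, -0.2057, 0.1026]
tool_rot: [[0.18, 0.008, 0.984], [-0.984, -0.006, 0.18], [0.008, -1.0, 0.007]]
ft_force: [1.0, -0.0, -0.2]
grip_width: 0.0098
```

```bash
python3 - <<'E'
from h import *
s=env.observe();print(s['position'],s['grip_width'],s['ft_force']);im=env.get_image('wrist')[:,:,::-1].copy()
cv2.imwrite('pics/w2.png',cv2.resize(im,None,fx=1.5,fy=1.5,interpolation=2))
E
```

```text
[ 0.43796787 -0.20573423  0.10257085] 0.009765447472891417 [ 0.988696   -0.03425349 -0.18577712]
```

View pics/w2.png

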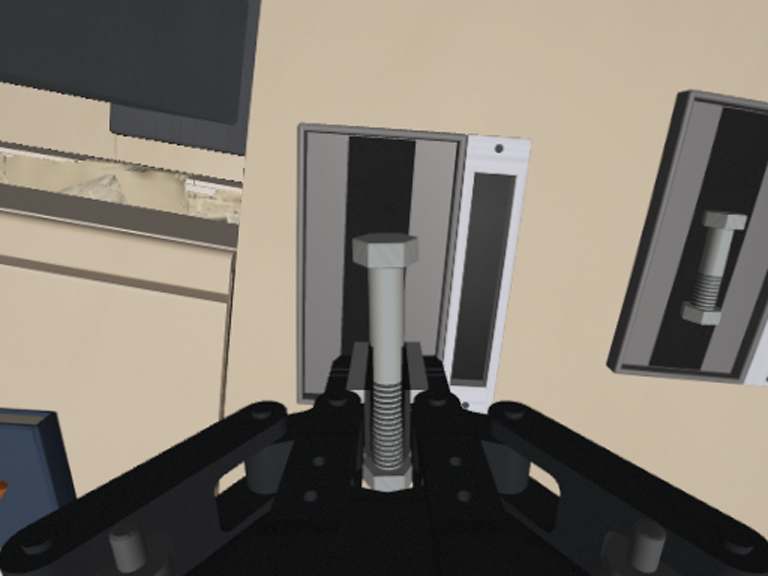

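servo_tool:
  rows: [0, -0.0022, 0.0334, 0, 0, 0, -3.1, 0, -0.0022, 0.0334, 0, 0, 0, -3.1, 0, -0.0022, 0.0334, 0, 0, 0, -3.1, 0, -0.0022, 0.0334, 0, 0, 0, -3.1, 0, -0.0022, 0.0334, 0, 0, 0, -3.1, 0, -0.0022, 0.0334, 0, 0, 0, -3.1, 0, -0.0022, 0.0334, 0, 0, 0, -3.1, 0, -0.0022, 0.0334, 0, 0, 0, -3.1, 0, 0, 0, 0, 0, 0, 0, 0, 0, 0, 0, 0, 0, 0]

```text
time_s: 4.45
position: [0.4177, 0.0641, 0.0968]
tool_rot: [[-0.245, -0.001, 0.969], [-0.969, 0.0, -0.245], [0.0, -1.0, -0.001]]
ft_force: [0.9, 0.5, -1.0]
grip_width: 0.0097
```

servo_tool:
  rows: [0, 0, 0, -0.03, 0, 0, 0, 0, 0, 0, -0.03, 0, 0, 0, 0, 0, 0, -0.02, 0, 0, 0, 0, 0, 0, -0.006, 0, 0, 0, 0, 0, 0, 0, 0, 0, 0]

```text
time_s: 4.87
position: [0.4179, 0.062, 0.0103]
tool_rot: [[-0.25, -0.003, 0.968], [-0.968, 0.0, -0.25], [0.0, -1.0, -0.003]]
ft_force: [-0.3, 0.2, -1.1]
grip_width: 0.01
```

servo_tool:
  rows: [0, 0, 0, -0.0015, 0, 0, 0, 0, 0, 0, 0, 0, 0, 0, 0.4, 0, 0, 0, 0, 0, 0, 0.4, 0, 0, 0, 0, 0, 0, 0.4, 0, 0, 0, 0, 0, 0, 0.4, 0, 0, 0, 0, 0, 0, 0.4, 0, 0, 0.02, 0, 0, 0, 0.4, 0, 0, 0.03, 0, 0, 0, 0.4, 0, 0, 0.035, 0, 0, 0, 0.4, 0, 0, 0.035, 0, 0, 0]

```text
time_s: 5.7
position: [0.4179, 0.063, 0.1313]
tool_rot: [[-0.249, -0.001, 0.969], [-0.969, 0.0, -0.249], [0.0, -1.0, -0.001]]
ft_force: [1.0, -0.0, -0.1]
grip_width: 0.0339
```

servo_tool:
  rows: [0.4, 0.036, 0.008, 0, 0, 0, 2.5, 0.4, 0.036, 0.008, 0, 0, 0, 2.5, 0.4, 0.036, 0.008, 0, 0, 0, 2.5, 0.4, 0.036, 0.008, 0, 0, 0, 2.5, 0.4, 0.036, 0.008, 0, 0, 0, 2.5, 0.4, 0.035, 0.007, 0, 0, 0, 2.5, 0.4, 0, 0, 0, 0, 0, 0, 0.4, 0, 0, 0, 0, 0, 0]

```text
time_s: 6.37
position: [0.6341, 0.1101, 0.1288]
tool_rot: [[0.011, -0.001, 1.0], [-1.0, -0.0, 0.011], [0.0, -1.0, -0.001]]
ft_force: [-0.4, 0.0, -0.6]
grip_width: 0.0341
```

```bash
python3 - <<'E'
from h import *
s=env.observe();print(s['position'],s['tool_rot'][:,2]);im=env.get_image('wrist')[:,:,::-1].copy()
C=cam('wrist',s);print(proj(C,np.array([[.6326,.1092,.0135]]))*1.5)
cv2.imwrite('pics/w3.png',cv2.resize(im,None,fx=1.5,fy=1.5,interpolation=2))
im=env.get_image('top')[:,:,::-1];cv2.imwrite('pics/top3.png',cv2.resize(im[140:275,160:340],None,fx=4.4,fy=4.4,interpolation=2))
E
```

```text
[0.63406275 0.11013597 0.12879822] [ 9.99943909e-01  1.05481958e-02 -9.56253387e-04]
[[384.28822497 281.32579463]]
```

View pics/w3.png

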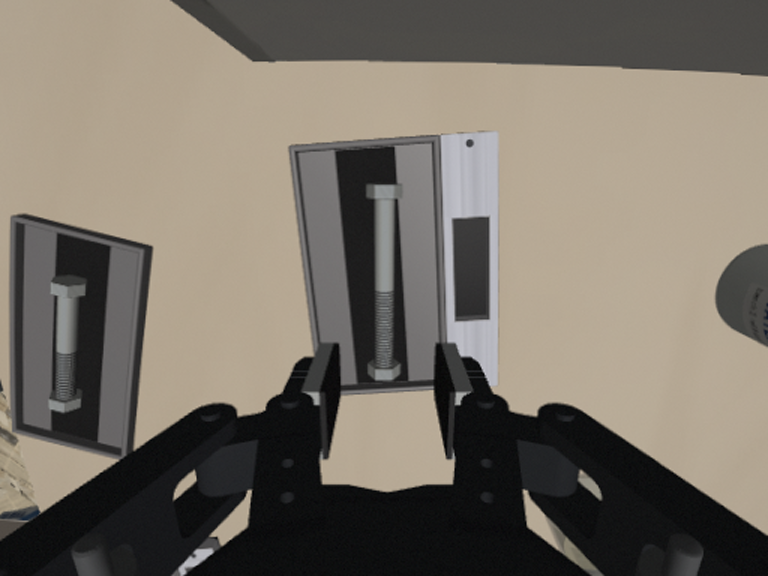

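View pics/top3.png

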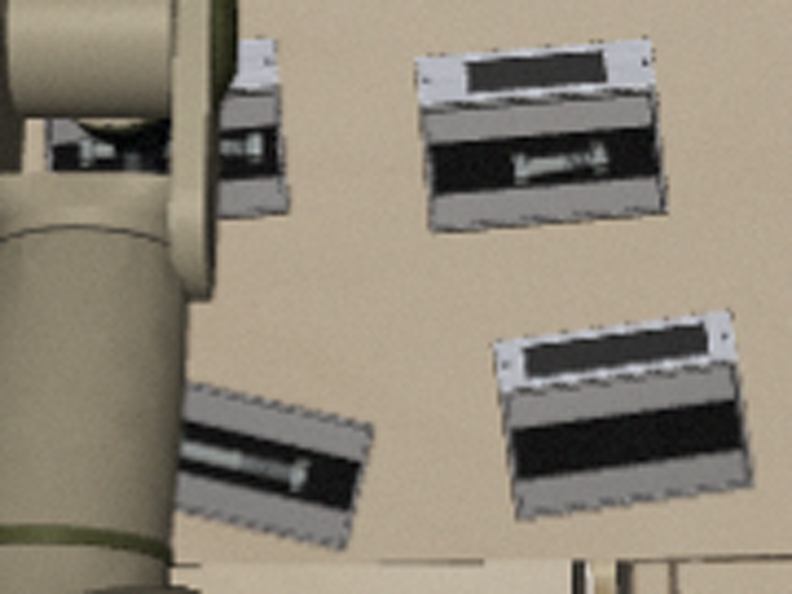

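servo_tool:
  rows: [0.3, -0.0015, -0.001, -0.03, 0, 0, 0, 0.3, 0, 0, -0.03, 0, 0, 0, 0.3, 0, 0, -0.03, 0, 0, 0, 0.3, 0, 0, -0.02, 0, 0, 0, 0.3, 0, 0, -0.009, 0, 0, 0, 0.3, 0, 0, 0, 0, 0, 0, 0, 0, 0, 0, 0, 0, 0, 0, 0, 0, 0, 0, 0, 0, 0, 0, 0, 0, 0, 0, 0, 0, 0, 0, 0, 0, 0, 0]

```text
time_s: 7.3
position: [0.6325, 0.1089, 0.0125]
tool_rot: [[0.01, 0.002, 1.0], [-1.0, -0.0, 0.01], [0.0, -1.0, 0.002]]
ft_force: [-1.8, -0.0, 5.0]
grip_width: 0.0088
```

servo_tool:
  rows: [0, 0, 0, 0, 0, 0, 0, 0, 0, 0, 0, 0, 0, 0]

```text
time_s: 7.47
position: [0.6325, 0.1089, 0.0124]
tool_rot: [[0.01, 0.002, 1.0], [-1.0, -0.0, 0.01], [0.0, -1.0, 0.002]]
ft_force: [-2.5, -1.3, 7.4]
grip_width: 0.0093
```

servo_tool:
  rows: [0, 0, 0, 0.01, 0, 0, 0, 0, 0, 0, 0.02, 0, 0, 0, 0, 0, 0, 0.03, 0, 0, 0, 0, 0, 0, 0.03, 0, 0, 0, 0, 0, 0, 0, 0, 0, 0]

```text
time_s: 7.88
position: [0.6345, 0.109, 0.1078]
tool_rot: [[0.01, 0.011, 1.0], [-1.0, -0.0, 0.01], [0.0, -1.0, 0.011]]
ft_force: [1.6, -0.4, -0.4]
grip_width: 0.0092
```

```bash
python3 - <<'E'
from h import *
s=env.observe();print(s['position'],s['grip_width'],s['ft_force']);im=env.get_image('wrist')[:,:,::-1].copy()
cv2.imwrite('pics/w4.png',cv2.resize(im,None,fx=1.5,fy=1.5,interpolation=2))
E
```

```text
[0.6344926  0.10898203 0.10775806] 0.009169736439097095 [ 1.62864646 -0.38650125 -0.41361729]
```

View pics/w4.png

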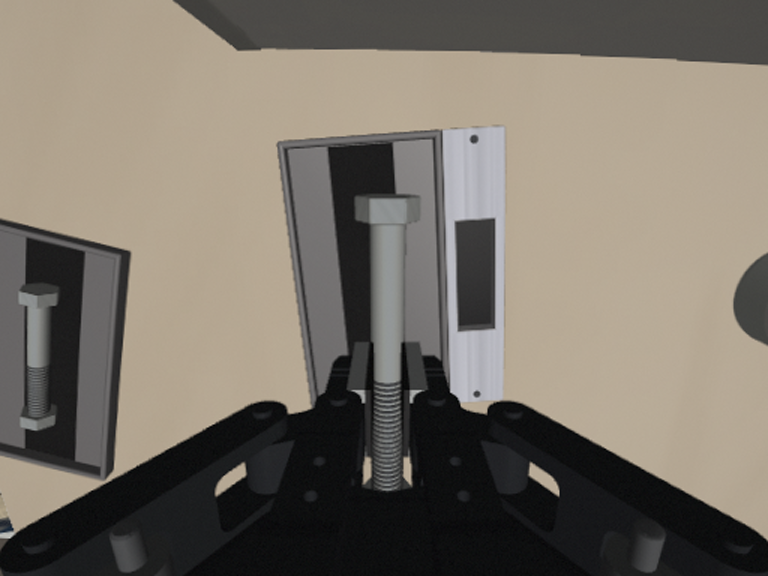

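servo_tool:
  rows: [0, -0.0203, -0.031, 0, 0, 0, 0.6, 0, -0.0203, -0.031, 0, 0, 0, 0.6, 0, -0.0203, -0.031, 0, 0, 0, 0.6, 0, -0.0203, -0.031, 0, 0, 0, 0.6, 0, -0.0203, -0.031, 0, 0, 0, 0.6, 0, -0.0203, -0.031, 0, 0, 0, 0.6, 0, -0.0203, -0.031, 0, 0, 0, 0.6, 0, -0.0203, -0.031, 0, 0, 0, 0.6, 0, -0.0203, -0.031, 0, 0, 0, 0.6, 0, -0.0203, -0.031, 0, 0, 0, 0.6]

```text
time_s: 8.77
position: [0.4272, -0.2019, 0.1002]
tool_rot: [[0.115, -0.001, 0.993], [-0.993, 0.001, 0.115], [-0.001, -1.0, -0.001]]
ft_force: [1.5, -1.1, -1.7]
grip_width: 0.009
```

servo_tool:
  rows: [0, 0, 0, -0.03, 0, 0, 0, 0, 0, 0, -0.03, 0, 0, 0, 0, 0, 0, -0.02, 0, 0, 0, 0, 0, 0, 0, 0, 0, 0, 0, 0, 0, 0, 0, 0, 0]

```text
time_s: 9.18
position: [0.4284, -0.2007, 0.0203]
tool_rot: [[0.115, -0.002, 0.993], [-0.993, 0.002, 0.115], [-0.002, -1.0, -0.002]]
ft_force: [0.1, 0.8, -1.5]
grip_width: 0.0091
```

servo_tool:
  rows: [0, 0.0015, 0, -0.006, 0, 0, 0, 0, 0, 0, -0.002, 0, 0, 0, 0, 0, 0, 0, 0, 0, 0]

```text
time_s: 9.43
position: [0.4308, -0.2011, 0.0132]
tool_rot: [[0.115, 0.001, 0.993], [-0.993, -0.001, 0.115], [0.001, -1.0, 0.001]]
ft_force: [0.8, 0.2, -1.1]
grip_width: 0.0091
```

servo_tool:
  rows: [0, 0, 0, -0.001, 0, 0, 0, 0, 0, 0, 0, 0, 0, 0, 0.3, 0, 0, 0, 0, 0, 0, 0.3, 0, 0, 0, 0, 0, 0, 0.3, 0, 0, 0, 0, 0, 0, 0.3, 0, 0, 0, 0, 0, 0, 0.3, 0, 0, 0.02, 0, 0, 0, 0.3, 0, 0, 0.03, 0, 0, 0, 0.3, 0, 0, 0.035, 0, 0, 0, 0.3, 0, 0, 0.035, 0, 0, 0]

```text
time_s: 10.27
position: [0.43, -0.2008, 0.1331]
tool_rot: [[0.115, -0.001, 0.993], [-0.993, 0.001, 0.115], [-0.001, -1.0, -0.001]]
ft_force: [1.0, -0.9, 0.2]
grip_width: 0.0258
```

servo_tool:
  rows: [0.3, 0.0315, 0.0072, 0, 0, 0, -0.1, 0.3, 0.0315, 0.0072, 0, 0, 0, -0.2, 0.3, 0.0315, 0.0072, 0, 0, 0, -0.2, 0.3, 0.0315, 0.0072, 0, 0, 0, -0.2, 0.3, 0.0315, 0.0072, 0, 0, 0, -0.2, 0.3, 0.0315, 0.0072, 0, 0, 0, 0, 0.3, 0, 0, 0, 0, 0, 0, 0.3, 0, 0, 0, 0, 0, 0]

```text
time_s: 10.93
position: [0.62, -0.1573, 0.1309]
tool_rot: [[0.1, -0.001, 0.995], [-0.995, 0.0, 0.1], [-0.0, -1.0, -0.001]]
ft_force: [-0.1, -0.1, -0.8]
grip_width: 0.0257
```

```bash
python3 - <<'E'
from h import *
s=env.observe();print(s['position'],s['tool_rot'][:,2]);im=env.get_image('wrist')[:,:,::-1].copy()
C=cam('wrist',s);print(proj(C,np.array([[.6203,-.158,.0135]]))*1.5)
cv2.imwrite('pics/w5.png',cv2.resize(im,None,fx=1.5,fy=1.5,interpolation=2))
im=env.get_image('top')[:,:,::-1];cv2.imwrite('pics/top5.png',cv2.resize(im[140:275,160:340],None,fx=4.4,fy=4.4,interpolation=2))
E
```

```text
[ 0.61999947 -0.15730943  0.13092187] [ 9.94936880e-01  1.00497873e-01 -8.84913673e-04]
[[387.12042224 280.16772475]]
```

View pics/w5.png

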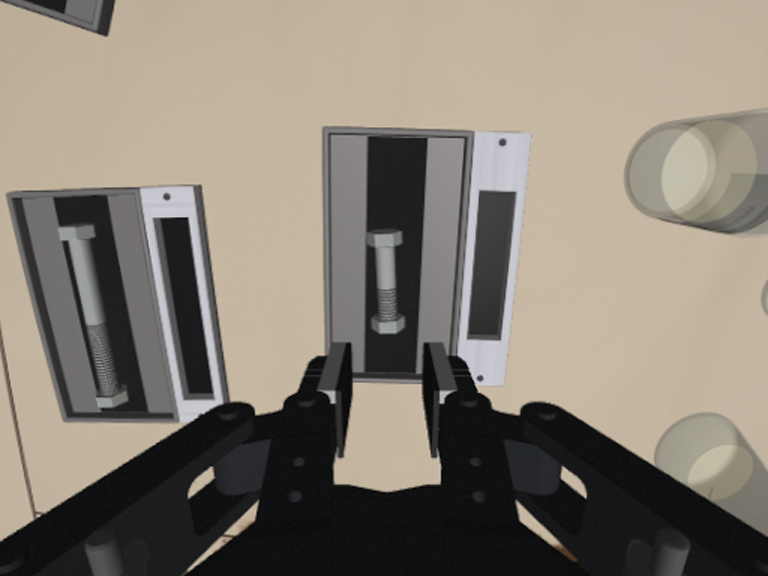

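View pics/top5.png

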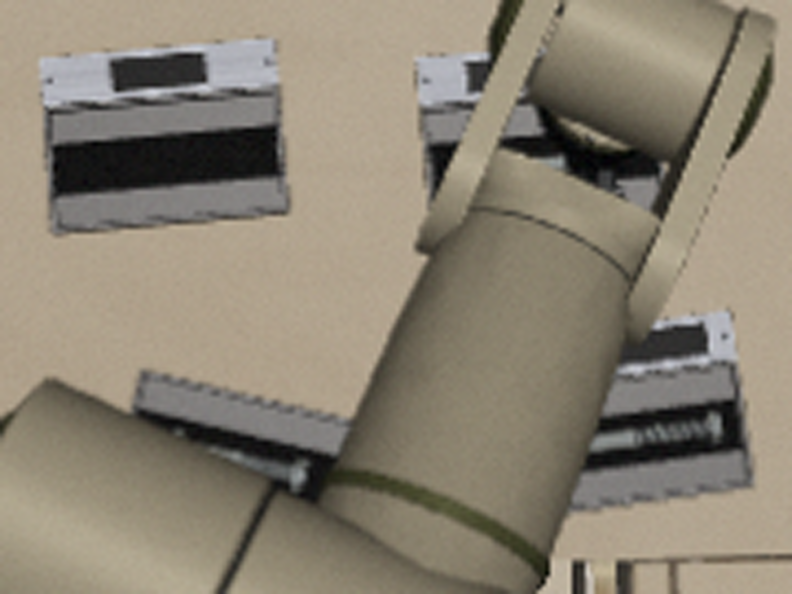

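servo_tool:
  rows: [0.3, 0, -0.0005, -0.03, 0, 0, 0, 0.3, 0, 0, -0.03, 0, 0, 0, 0.3, 0, 0, -0.03, 0, 0, 0, 0.3, 0, 0, -0.02, 0, 0, 0, 0.3, 0, 0, -0.01, 0, 0, 0, 0.3, 0, 0, 0, 0, 0, 0, 0, 0, 0, 0, 0, 0, 0, 0, 0, 0, 0, 0, 0, 0, 0, 0, 0, 0, 0, 0, 0, 0, 0, 0, 0, 0, 0, 0]

```text
time_s: 11.87
position: [0.6199, -0.1587, 0.0132]
tool_rot: [[0.099, 0.002, 0.995], [-0.995, -0.001, 0.099], [0.001, -1.0, 0.002]]
ft_force: [-0.5, -0.0, 2.7]
grip_width: 0.009
```

servo_tool:
  rows: [0, 0, 0, 0, 0, 0, 0, 0, 0, 0, 0, 0, 0, 0]

```text
time_s: 12.03
position: [0.62, -0.1587, 0.0132]
tool_rot: [[0.099, 0.002, 0.995], [-0.995, -0.001, 0.099], [0.001, -1.0, 0.002]]
ft_force: [-1.5, -0.1, 7.4]
grip_width: 0.0089
```

servo_tool:
  rows: [0, 0, 0, 0.01, 0, 0, 0, 0, 0, 0, 0.02, 0, 0, 0, 0, 0, 0, 0.03, 0, 0, 0, 0, 0, 0, 0.03, 0, 0, 0, 0, 0, 0, 0, 0, 0, 0]

```text
time_s: 12.45
position: [0.6218, -0.1593, 0.1087]
tool_rot: [[0.099, 0.01, 0.995], [-0.995, -0.004, 0.099], [0.005, -1.0, 0.009]]
ft_force: [1.6, -0.3, 0.3]
grip_width: 0.0089
```

```bash
python3 - <<'E'
from h import *
s=env.observe();print(s['position'],s['grip_width'],s['ft_force']);im=env.get_image('wrist')[:,:,::-1].copy()
cv2.imwrite('pics/w6.png',cv2.resize(im,None,fx=1.5,fy=1.5,interpolation=2))
E
```

```text
[ 0.62178473 -0.15931245  0.10870788] 0.008874236259254929 [ 1.63677264 -0.31894807  0.29049097]
```

View pics/w6.png

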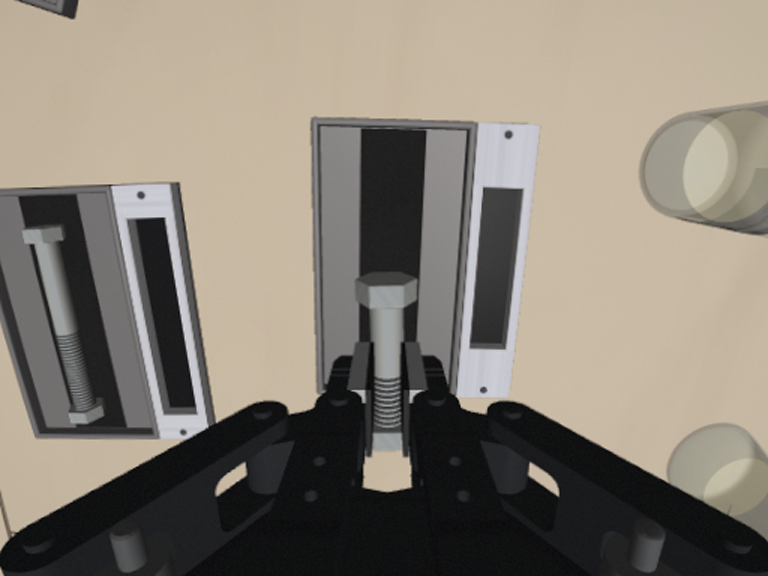

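servo_tool:
  rows: [0, 0.0006, 0.0339, 0, 0, 0, -0.2, 0, 0.0006, 0.0339, 0, 0, 0, -0.2, 0, 0.0006, 0.0339, 0, 0, 0, -0.2, 0, 0.0006, 0.0339, 0, 0, 0, -0.2, 0, 0.0006, 0.0339, 0, 0, 0, -0.3, 0, 0.0006, 0.0339, 0, 0, 0, -0.3, 0, 0.0006, 0.0339, 0, 0, 0, -0.3, 0, 0.0006, 0.0339, 0, 0, 0, -0.2, 0, 0, 0, 0, 0, 0, 0]

```text
time_s: 13.25
position: [0.623, 0.1185, 0.101]
tool_rot: [[0.071, -0.002, 0.997], [-0.997, 0.002, 0.071], [-0.002, -1.0, -0.002]]
ft_force: [-0.5, -0.6, 0.1]
grip_width: 0.009
```

servo_tool:
  rows: [0, 0, 0, -0.03, 0, 0, 0, 0, 0, 0, -0.03, 0, 0, 0, 0, 0, 0, -0.02, 0, 0, 0, 0, 0, 0, 0, 0, 0, 0, 0, 0, 0, 0, 0, 0, 0]

```text
time_s: 13.67
position: [0.6237, 0.1125, 0.021]
tool_rot: [[0.066, -0.003, 0.998], [-0.998, 0.0, 0.066], [-0.0, -1.0, -0.003]]
ft_force: [-0.7, 0.5, -0.4]
grip_width: 0.0088
```

servo_tool:
  rows: [0, 0.001, 0, -0.006, 0, 0, 0, 0, 0, 0, -0.0025, 0, 0, 0, 0, 0, 0, 0, 0, 0, 0, 0.3, 0, 0, 0, 0, 0, 0, 0.3, 0, 0, 0, 0, 0, 0, 0.3, 0, 0, 0, 0, 0, 0, 0.3, 0, 0, 0.02, 0, 0, 0, 0.3, 0, 0, 0.03, 0, 0, 0, 0.3, 0, 0, 0.035, 0, 0, 0, 0.3, 0, 0, 0.035, 0, 0, 0]

```text
time_s: 14.5
position: [0.6249, 0.1128, 0.1348]
tool_rot: [[0.066, -0.001, 0.998], [-0.998, -0.0, 0.066], [-0.0, -1.0, -0.001]]
ft_force: [0.4, -0.2, 0.0]
grip_width: 0.0254
```

servo_tool:
  rows: [0.3, -0.0345, -0.0084, 0, 0, 0, -3, 0.3, -0.0345, -0.0084, 0, 0, 0, -3, 0.3, -0.0345, -0.0084, 0, 0, 0, -3, 0.3, -0.0345, -0.0084, 0, 0, 0, -3, 0.3, -0.0345, -0.0084, 0, 0, 0, -3, 0.3, -0.0345, -0.0084, 0, 0, 0, -3, 0.3, 0, 0, 0, 0, 0, 0, 0.3, 0, 0, 0, 0, 0, 0]

```text
time_s: 15.17
position: [0.4174, 0.0622, 0.134]
tool_rot: [[-0.246, 0.001, 0.969], [-0.969, -0.0, -0.246], [-0.0, -1.0, 0.001]]
ft_force: [0.0, -0.0, -0.7]
grip_width: 0.0258
```

```bash
python3 - <<'E'
from h import *
s=env.observe();print(s['position'],s['tool_rot'][:,2]);im=env.get_image('wrist')[:,:,::-1].copy()
C=cam('wrist',s);print(proj(C,np.array([[.4182,.0617,.0135]]))*1.5)
cv2.imwrite('pics/w7.png',cv2.resize(im,None,fx=1.5,fy=1.5,interpolation=2))
im=env.get_image('top')[:,:,::-1];cv2.imwrite('pics/top7.png',cv2.resize(im[140:275,160:340],None,fx=4.4,fy=4.4,interpolation=2))
E
```

```text
[0.41736748 0.0622099  0.13402562] [ 0.96919802 -0.24628035  0.00109041]
[[387.42549088 278.31772994]]
```

View pics/w7.png

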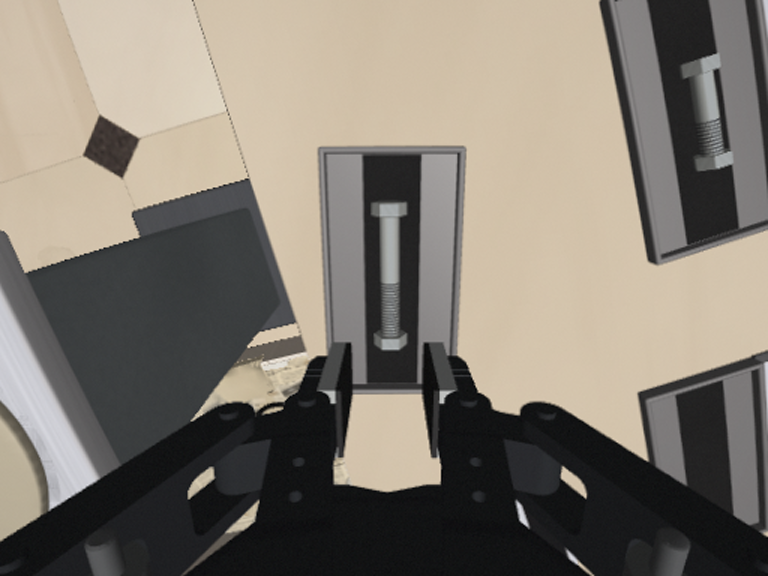

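View pics/top7.png

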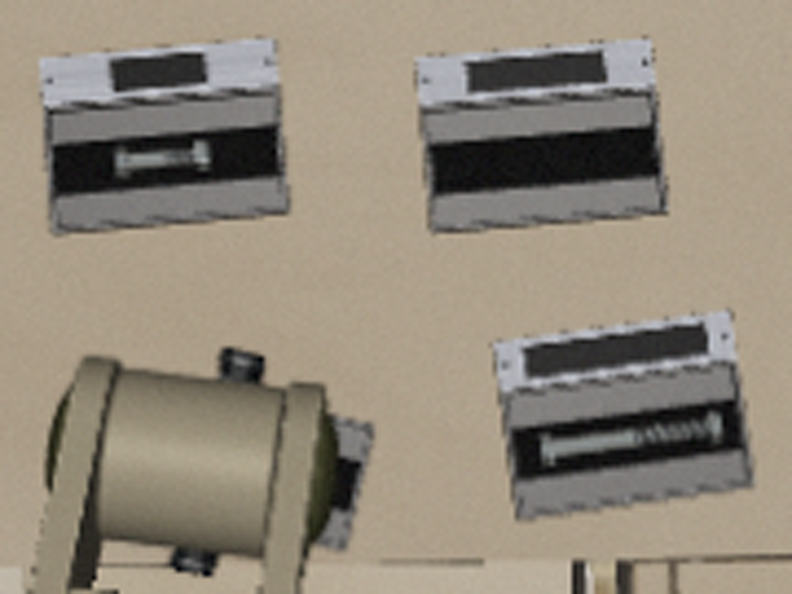

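servo_tool:
  rows: [0.3, 0.0015, 0, -0.03, 0, 0, 0, 0.3, 0, 0, -0.03, 0, 0, 0, 0.3, 0, 0, -0.03, 0, 0, 0, 0.3, 0, 0, -0.02, 0, 0, 0, 0.3, 0, 0, -0.012, 0, 0, 0, 0.3, 0, 0, 0, 0, 0, 0, 0, 0, 0, 0, 0, 0, 0, 0, 0, 0, 0, 0, 0, 0, 0, 0, 0, 0, 0, 0, 0, 0, 0, 0, 0, 0, 0, 0]

```text
time_s: 16.1
position: [0.4203, 0.0624, 0.012]
tool_rot: [[-0.245, 0.002, 0.969], [-0.969, -0.0, -0.245], [-0.0, -1.0, 0.002]]
ft_force: [-0.4, -0.1, 0.2]
grip_width: 0.0092
```

servo_tool:
  rows: [0, 0, 0, 0, 0, 0, 0, 0, 0, 0, 0, 0, 0, 0]

```text
time_s: 16.27
position: [0.42, 0.0624, 0.0117]
tool_rot: [[-0.246, 0.001, 0.969], [-0.969, -0.0, -0.246], [-0.0, -1.0, 0.001]]
ft_force: [-0.8, -0.4, -0.9]
grip_width: 0.0097
```

servo_tool:
  rows: [0, 0, 0, 0.01, 0, 0, 0, 0, 0, 0, 0.02, 0, 0, 0, 0, 0, 0, 0.03, 0, 0, 0, 0, 0, 0, 0.03, 0, 0, 0, 0, 0, 0, 0, 0, 0, 0]

```text
time_s: 16.68
position: [0.4219, 0.0622, 0.1057]
tool_rot: [[-0.245, 0.009, 0.969], [-0.969, -0.001, -0.245], [-0.001, -1.0, 0.009]]
ft_force: [0.8, 0.6, 0.4]
grip_width: 0.0095
```

```bash
python3 - <<'E'
from h import *
s=env.observe();print(s['position'],s['grip_width'],s['ft_force']);im=env.get_image('wrist')[:,:,::-1].copy()
cv2.imwrite('pics/w8.png',cv2.resize(im,None,fx=1.2,fy=1.2,interpolation=2))
E
```

```text
[0.42187935 0.06221292 0.10572553] 0.009519537339897492 [0.78455399 0.59609481 0.41943267]
```

View pics/w8.png

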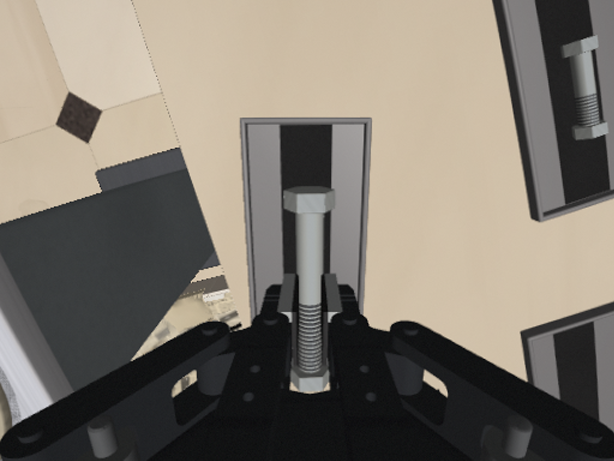

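servo_tool:
  rows: [0, 0.0254, -0.0262, 0, 0, 0, 2.3, 0, 0.0254, -0.0262, 0, 0, 0, 2.3, 0, 0.0254, -0.0262, 0, 0, 0, 2.3, 0, 0.0254, -0.0262, 0, 0, 0, 2.3, 0, 0.0254, -0.0262, 0, 0, 0, 2.3, 0, 0.0254, -0.0262, 0, 0, 0, 2.3, 0, 0.0254, -0.0262, 0, 0, 0, 2.3, 0, 0.0254, -0.0262, 0, 0, 0, 2.3, 0, 0, 0, 0, 0, 0, 0]

```text
time_s: 17.48
position: [0.6257, -0.152, 0.0991]
tool_rot: [[0.072, 0.001, 0.997], [-0.997, -0.001, 0.072], [0.001, -1.0, 0.001]]
ft_force: [-1.6, 1.1, -1.9]
grip_width: 0.0092
```

servo_tool:
  rows: [0, 0, 0, -0.03, 0, 0, 0, 0, 0, 0, -0.03, 0, 0, 0, 0, 0, 0, -0.02, 0, 0, 0, 0, 0, 0, 0, 0, 0, 0, 0, 0, 0, 0, 0, 0, 0]

```text
time_s: 17.9
position: [0.6222, -0.1469, 0.0199]
tool_rot: [[0.073, -0.003, 0.997], [-0.997, 0.001, 0.073], [-0.001, -1.0, -0.003]]
ft_force: [0.8, -0.4, -0.5]
grip_width: 0.0096
```

Lower, release, lift, then back off clear of the view.

servo_tool:
  rows: [0, 0, 0, -0.006, 0, 0, 0, 0, 0, 0, -0.0025, 0, 0, 0, 0, 0, 0, 0, 0, 0, 0, 0.3, 0, 0, 0, 0, 0, 0, 0.3, 0, 0, 0, 0, 0, 0, 0.3, 0, 0, 0, 0, 0, 0, 0.3, 0, 0, 0.02, 0, 0, 0, 0.3, 0, 0, 0.03, 0, 0, 0, 0.3, 0, 0, 0.035, 0, 0, 0, 0.3, 0, 0, 0.035, 0, 0, 0]

```text
time_s: 18.73
position: [0.6226, -0.1471, 0.1344]
tool_rot: [[0.073, -0.0, 0.997], [-0.997, 0.0, 0.073], [-0.0, -1.0, -0.0]]
ft_force: [0.4, -1.3, 0.1]
grip_width: 0.026
```

servo_tool:
  rows: [0.3, -0.03, 0.02, 0.005, 0, 0, 0, 0.3, -0.03, 0.03, 0.005, 0, 0, 0, 0.3, -0.03, 0.03, 0.005, 0, 0, 0, 0.3, -0.03, 0.03, 0, 0, 0, 0, 0.3, -0.03, 0.03, 0, 0, 0, 0, 0.3, -0.03, 0.03, 0, 0, 0, 0, 0.3, -0.02, 0.03, 0, 0, 0, 0, 0.3, 0, 0, 0, 0, 0, 0, 0.3, 0, 0, 0, 0, 0, 0, 0.3, 0, 0, 0, 0, 0, 0]

```text
time_s: 19.57
position: [0.4267, 0.0494, 0.1481]
tool_rot: [[0.073, 0.002, 0.997], [-0.997, -0.0, 0.073], [0.001, -1.0, 0.002]]
ft_force: [-0.1, 0.0, 0.7]
grip_width: 0.0253
```

```bash
python3 - <<'E'
from h import *
s=env.observe();print(s['position'],s['ft_force'])
im=env.get_image('top')[:,:,::-1];cv2.imwrite('pics/top9.png',cv2.resize(im[140:275,160:340],None,fx=4.4,fy=4.4,interpolation=2))
im0=cv2.imread('pics/top0.png')
cv2.imwrite('pics/top9b.png',np.hstack([im0[90:270,90:420],im[90:270,90:420]]))
cv2.imwrite('pics/scene9.png',env.get_image('scene')[:,:,::-1])
E
```

```text
[0.42674767 0.0494395  0.14807237] [-0.07589558  0.01130625  0.69972556]
```

View pics/top9.png

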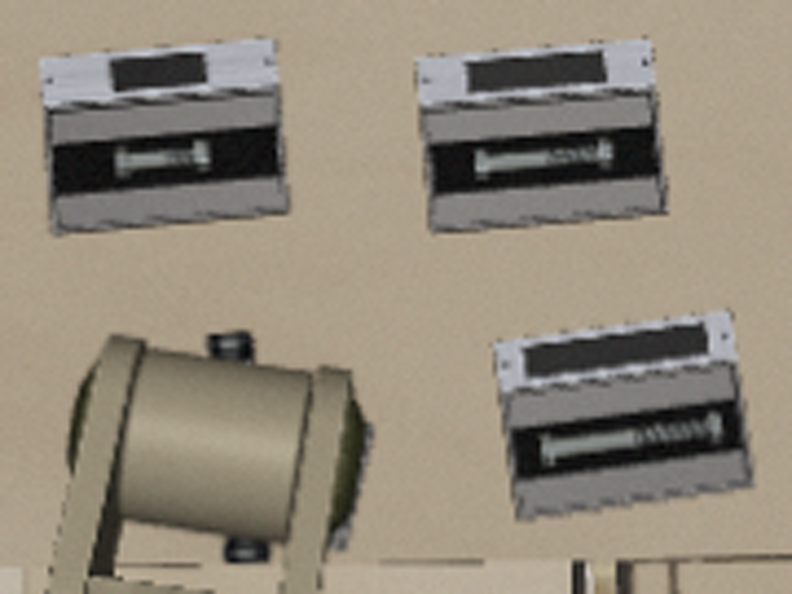

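View pics/top9b.png

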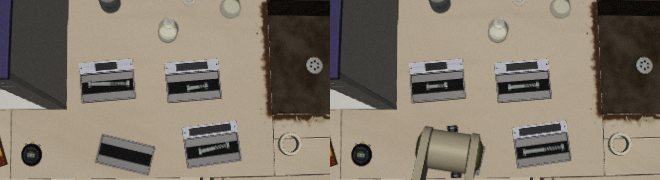

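View pics/scene9.png

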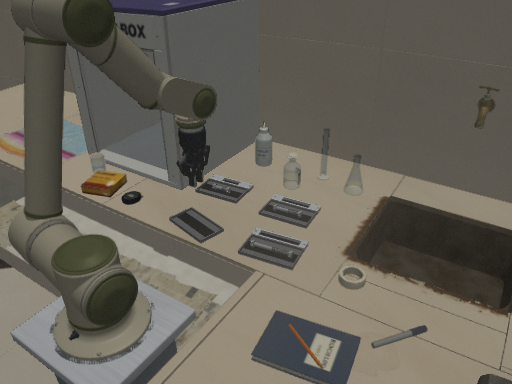

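```bash
python3 - <<'E'
from fit import *
T={'short':(.6255,.1119,3.8),'medium':(.6231,-.1475,4.2),'long':(.4304,-.2008,6.8)}
B={'short':[(116,161),(210,156)],'medium':[(476,163),(612,155)],'long':[(542,449),(720,430)]}
for n,e in B.items():
    W=unproj(C,uz(e),.0135);d=W[0]-W[1];m=W.mean(0);x,y,a=T[n];r=np.radians(a)
    v=m[:2]-[x,y];print(n,'dx,dy mm',((np.cos(r)*v[0]+np.sin(r)*v[1])*1e3).round(1),((-np.sin(r)*v[0]+np.cos(r)*v[1])*1e3).round(1),'len',np.linalg.norm(d).round(3),'dyaw',(np.degrees(np.arctan2(-d[0],d[1]))-a).round(1))
print(env.observe()['time_s']);env.close_job()
E
```

```text
short dx,dy mm 1.1 2.6 len 0.065 dyaw -1.4
medium dx,dy mm 0.2 0.7 len 0.094 dyaw -1.4
long dx,dy mm -0.1 -1.3 len 0.122 dyaw -1.8
19.6667
the job is handed in; nothing more can be done
```

All three bolts are in the trays with their own gauge slots, and I handed the job in at 19.7 s of the 86 s allowed. I parked the medium bolt in the spare tray. Then I moved the long bolt to the long tray, the short bolt to the short tray and the medium bolt to the medium tray.

The last top-camera check, against the ±15 mm and 0.3 rad (17°) limits:

| Bolt | Offset across / along (mm) | Angle off lengthways |
|---|---|---|
| short | 1.1 / 2.6 | 1.4° |
| medium | 0.2 / 0.7 | 1.4° |
| long | 0.1 / 1.3 | 1.8° |

- **Spare tray and gripper:** The scene picture shows the spare tray empty, and the gripper was hovering clear at about 0.15 m.
- **Bystanders:** The stopwatch, tape roll and bottle look unmoved in the before and after pictures. I judged that by eye and did not measure it.
- **Disagreement:** The gripper read 9–10 mm on the 12 mm shanks. During three of the grasps the fingertips pressed about 7 N on the tray floor. All four grasps held.

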